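# Free the stuck loaf moulds and dry them on the hob

### The arm

A 6-joint arm with a two-finger parallel gripper is mounted at the origin on the work surface. World frame = base frame: x ahead of the robot, y to its left, z up, the work surface at z = 0. Lengths are in m, angles in rad, forces in N, time in s.
With the tool pointing down it reaches from about 0.375 to 0.9 m from the base axis. Payload 3.1 kg.
Tool frame: the origin (TCP) lies at the very end of the fingers, on their centre line; the grasp point (between the pads) lies 19 mm behind it; z points along the fingers, y is the line along which they close (so a half turn about z gives the same grasp; the last joint's range is limited). The gripper opens to 87 mm and grips with 3 to 60 N. Pads are 19 mm wide; open, the fingers measure 117 mm over their backs; the gripper's body (75 mm by 190 mm) begins 51 mm behind the grasp point.
Start: joints at [-1.325, 0.527, 1.433, -0, 1.181, -0.178], TCP at [0.257, -0.57, 0.223] pointing down, gripper open.
Joint ranges: [-3.08, 3.08], [-0.75, 2.2], [0.22, 2.44], [-1.43, 4.57], [0, 2.65], [-2.85, 2.85]. Speed limits (rad/s): [2.79, 2.79, 3.14, 3.14, 3.14, 3.14].

### API

Orientations are given as a unit quaternion [x, y, z, w].
In Python, from rig import robot gives the robot as it stands. The module is installed in compiled form; this text tells all that it offers.
- The arm moves only by the tool play_rows, never from a script. Its argument "steps" is one flat list of numbers, 5 for each row, row after row: the opening, from -1 (shut) to 1 (fully open), then the shift along the tool's x, y, z as a fraction of full scale, then the turn about the tool's z as a fraction of full scale. In form: [claw, tx, ty, tz, twist, claw, tx, ty, tz, twist, ...]. A call has exactly 10 rows; each row shifts and turns the commanded pose from where the row before left it, along the tool's axes as they then stand; what a row does not reach is not made up. Full scale, the value 1, is 0.03 m for a shift and 0.1 rad for a turn. A row lasts 1/10 s, in which the tool goes at most 50 mm and 8.59 degrees, less where a joint would pass 70% of its speed; a pose out of reach is approached as far as the arm can. A call with a number of a shift or a turn outside -1 to 1 is refused whole. A call with a gripper value outside its range is refused whole. The fingers move at their own pace and stop on an object; "grip_force" is the grip in N (left out, the last holds). Time passes only in rows, so rows that do not move let the fingers close, or fill a call up. It gives the time, the measured TCP pose, the force, the opening and the grip force at its end, in the units of the state.
- robot.get_obs(): the state, without advancing time (a new reading comes with each control period).
- robot.camera(name): name is "scene" or "top" or "wrist"; returns a dict with "image" (480x640x3 uint8, red, green, blue), "mtx" (3x3 intrinsics, pixels), "rvec" (rotation vector, rad) and "tvec" (3), from world to camera coordinates, as OpenCV has them. Camera axes: x right, y down, z forward; pixel columns grow to the right and rows downward; lengths in m; the calibration is good to about 2 mm. A picture is of the moment at which its call begins. There is no depth.
- robot.hand_in(): hands the job in; it is judged then, once.
The state is a dict: "time": time; "q": joint angles; "joint_velocities": joint speeds; "joint_torque": joint torques, N m; "position": TCP position; "tool_rot": TCP orientation; "ft_force": force on the tool from outside, world axes, zero at the start; "moment": the same for the moment, N m; "grip_width": finger opening in m; "grip_force": force on a finger pad.
Only numpy, scipy, OpenCV 4.12 (cv2) and the standard library are available. Lean on these libraries where they do the work, as an engineer would, in place of code of your own. Each camera call takes 0.05 s, during which the arm holds its last target. There are 200 camera calls.

### The job

The washed loaf moulds have stuck in their storage rack. With the brush's hard handle, push every mould out from behind through the hole in the rack's back, onto the ledge, keeping the gripper's fingers off a mould until it is out, and set them all side by side on the griddle. Then start the hob by pressing its keys one at a time: first the large middle one, then the left, then the right (as seen from the robot); leave the brush lying on the platter and everything else where it is.

Things in the scene. Friction and masses are not known exactly. Their poses are not given: they have to be found in the camera images.
- rack: Fixed stainless storage rack, 163 (x) x 300 (y) x 56 mm high, origin on the counter, its x away from the robot. Four roofed pockets 0 to 3, middles at its y +108, +36, -36, -108 mm; back plate x -30 to -24, pockets and roof on to x +38, then an open ledge, level with the pocket floors, 12 mm above the counter, to x +127 and a stop lip 6 mm high.
- hole0 (a point): Centre of the access hole behind pocket 0, on the back plate's outer face, 31 mm above the counter. Each pocket has such a hole, 30 mm wide, 28 mm high, behind its middle; the push goes along the rack's +x. A sprung clip presses on each mould from the roof with about 6 N: pushing takes roughly 5 to 12 N, and the mould stays where it is left.
- ledge0 (a point): Point on the ledge surface before pocket 0, 42 mm beyond the roof's edge: about where the middle of a fully pushed out mould stands (the same for the other pockets). It is out once its rear end is clear of the roof.
- mould0: Small open-topped cast-aluminium loaf mould, 60 (x) x 44 (y) x 36 mm high, walls 5 mm, 200 g more or less; origin at its middle, 18 mm above its underside. Starts stuck right way up in rack pocket 0, wholly under the roof, its back wall just behind the access hole; may be absent.
- mould1: Small open-topped cast-aluminium loaf mould, 60 (x) x 44 (y) x 36 mm high, walls 5 mm, 200 g more or less; origin at its middle, 18 mm above its underside. Starts stuck right way up in rack pocket 1, wholly under the roof, its back wall just behind the access hole; may be absent.
- mould2: Small open-topped cast-aluminium loaf mould, 60 (x) x 44 (y) x 36 mm high, walls 5 mm, 200 g more or less; origin at its middle, 18 mm above its underside. Starts stuck right way up in rack pocket 2, wholly under the roof, its back wall just behind the access hole; may be absent.
- mould3: Small open-topped cast-aluminium loaf mould, 60 (x) x 44 (y) x 36 mm high, walls 5 mm, 200 g more or less; origin at its middle, 18 mm above its underside. Starts stuck right way up in rack pocket 3, wholly under the roof, its back wall just behind the access hole; may be absent.
- brush: Loose dish brush, 220 mm long, about 120 g, lying on the platter. Hard handle 150 mm long, 16 wide, 20 high, to x +110 mm; silicone head 70 mm long, 36 wide, 22 high, x -110 to -40. Origin on its underside at mid length, x towards the handle's tip. Gripped from above about 108 mm behind the tip (near its centre of mass) the handle reaches far enough to push a mould right out.
- brush_tip (a point): Centre of the flat end of the brush handle, 10 mm above the brush's underside.
- platter: Loose flat white ceramic platter, 110 (x) x 220 (y) x 10 mm thick, 900 g, origin at the centre of its underside; stands on the counter behind the rack, on the robot's side, long side along the rack. Flat top, no rim.
- hob: Fixed portable induction hob, 360 (x) x 280 (y) mm, top 62 mm above the counter, origin on the counter at its middle. Key panel along its edge towards the robot (-x), with the round griddle behind it.
- griddle: Round flat dark steel griddle, 260 mm across, 12 mm thick, fixed on the hob; origin at the centre of its underside, 62 mm above the counter, top 74 mm above the counter. No rim. A handle reaches away from the robot to 270 mm from the centre, 20 mm above the underside.
- key_mid (a joint): Travel of the large middle key, m: 0 released, 0.006 fully down, springs back; about 5 N to bottom. It counts as pressed beyond 0.004.
- key_left (a joint): Travel of the small left (+y) key, m: 0 released, 0.006 fully down, springs back; about 5 N to bottom. It counts as pressed beyond 0.004.
- key_right (a joint): Travel of the small right (-y) key, m: 0 released, 0.006 fully down, springs back; about 5 N to bottom. It counts as pressed beyond 0.004.
- key_mid_top (a point): Centre of the top of the large middle (40 mm across) round key, pressed straight down; keys 70 mm apart in a row along the hob's y.
- key_left_top (a point): Centre of the top of the small left (+y, 28 mm across) round key, pressed straight down; keys 70 mm apart in a row along the hob's y.
- key_right_top (a point): Centre of the top of the small right (-y, 28 mm across) round key, pressed straight down; keys 70 mm apart in a row along the hob's y.
- pot: Bystander: small aluminium pot, 150 mm across, 75 mm high, on the counter; origin under its centre.
- mug: Bystander: ceramic mug, 80 mm across, 90 mm high.
- bowl: Bystander: ceramic bowl, 130 mm across, 55 mm high.
- jar: Bystander: closed glass jar, 68 mm across, 95 mm high.
- spatula: Bystander: wooden-handled spatula lying on the counter.
- can: Bystander: steel can, 74 mm across, 100 mm high.

How it is judged:
By the outcome, as a careful person would: the job done as asked, in the order asked, and still so for the second after the job is handed in, with the robot touching nothing.
Of mould0, mould1, mould2, mould3 only 2 to 4 are there at a start; the rules pass over those that are not, and their reading is None.
At some moment in a run one of brush may be knocked a few centimetres aside while the robot is not near it.
Once in a run the grip may slacken for a moment while it holds something.
It also fails if it takes over 210 s, if anything falls off the work surface, if the arm or the gripper's body presses on something with over 40 N, if the wrist force passes 120 N, or if a joint passes its speed limit or range.

## Working session

There is one attempt and no reset: what is moved stays moved. The work goes in short steps, Python scripts to look and compute and a tool call to move; the robot and the scene stay as the last step left them, time stands still between calls to the robot, and variables do not carry over. Pictures are saved under pics/ and viewed, at most 14 in all, crops included, and the job is handed in when it is done.

Besides the shell and the picture viewer there is one more tool, called after "Request:" as name(argument=value, ...), one argument or row to a line, values as JSON. play_rows: Moves the arm, as the interface text tells. Shift numbers are shares of 0.03 m and turn numbers shares of 0.1 rad, none past 1 either way. Its arguments: {"type":"object","properties":{"steps":{"type":"array"},"grip_force":{"type":"number"}},"required":["steps"]}

```bash
mkdir -p pics; cat > h.py <<'E'
import cv2,numpy as np
from rig import robot
from scipy.spatial.transform import Rotation as R
def save(c,n): cv2.imwrite(f'pics/{n}.png',c['image'][:,:,::-1])
def ray(c,px,z):
    Rm=cv2.Rodrigues(np.array(c['rvec'],float))[0];t=np.array(c['tvec'],float).ravel()
    o=-Rm.T@t;d=Rm.T@np.linalg.inv(np.array(c['mtx']))@np.array([px[0],px[1],1.])
    return o+d*(z-o[2])/d[2]
def proj(c,P): return cv2.projectPoints(np.array(P,float).reshape(-1,3),np.array(c['rvec'],float),np.array(c['tvec'],float),np.array(c['mtx'],float),None)[0].reshape(-1,2)
E
python3 - <<'E'
from h import *
for n in ('scene','top'):
    c=robot.camera(n);save(c,n+'0')
    Rm=cv2.Rodrigues(np.array(c['rvec'],float))[0];print(n,-Rm.T@np.array(c['tvec']).ravel(),Rm[2])
    np.save('pics/'+n+'0.npy',c,allow_pickle=True)
o=robot.get_obs();print(o, R.from_quat(o['tool_rot']).as_matrix())
E
```

```text
scene [1.18330925 0.66212517 1.26705451] [-0.4123033  -0.44684235 -0.79393822]
top [3.56502640e-01 3.37808849e-05 2.01029113e+00] [ 0.11080806 -0.00321877 -0.99383661]
{'time': 0.1, 'q': array([-1.32551519e+00,  5.28365152e-01,  1.43375770e+00, -1.17255959e-06,
        1.18136539e+00, -1.78499708e-01]), 'joint_velocities': array([-1.17945081e-03, -2.52706020e-03, -2.71126276e-03,  5.17629528e-04,
       -3.82331597e-05,  4.03444592e-04]), 'joint_torque': array([ 1.37433594e-04, -4.40984738e+01, -1.77150822e+01,  6.34933007e-02,
        5.34202263e-02, -3.15999250e-05]), 'position': array([ 0.256875  , -0.56907041,  0.22167965]), 'tool_rot': array([ 9.77634604e-01,  2.10308541e-01, -3.21835738e-05, -9.47249599e-04]), 'ft_force': array([-0.03641547,  0.88755889,  0.03818152]), 'moment': array([0.00110787, 0.04357638, 0.00313067]), 'grip_force': 0.0, 'grip_width': 0.08689474347257857} [[ 9.11540633e-01  4.11209754e-01 -4.61356913e-04]
 [ 4.11209875e-01 -9.11538841e-01  1.83859101e-03]
 [ 3.35501811e-04 -1.86566493e-03 -9.99998203e-01]]
```

View pics/scene0.png

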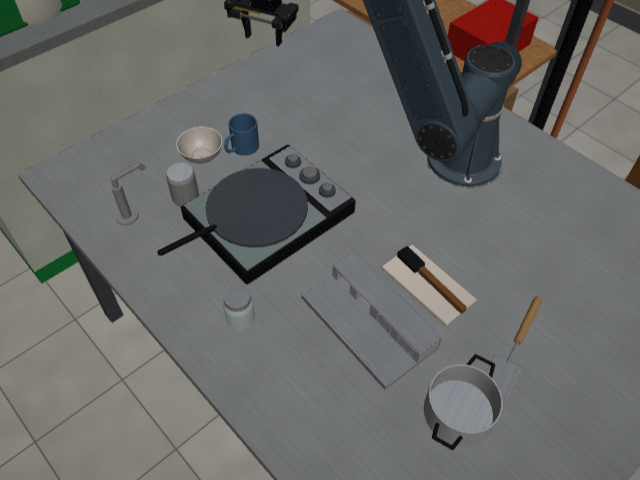

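View pics/top0.png

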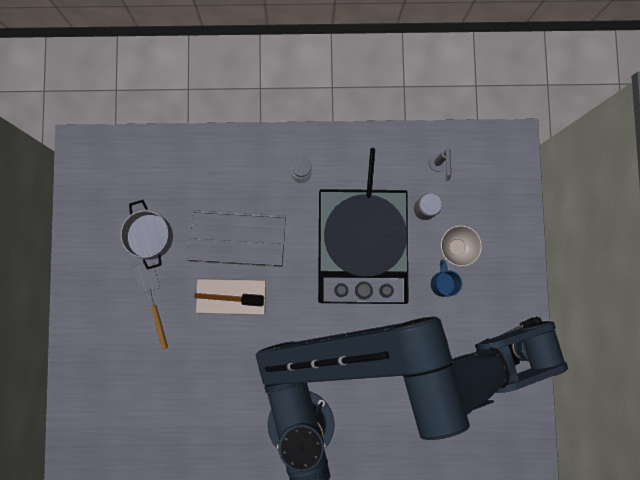

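The top view shows the rack at px (237,240), brush and platter at (230,297), and hob at (363,245) with its griddle at (366,235) and keys at (341/364/386,290). The pockets are too small to tell which moulds are in, so I'll zoom.

```bash
python3 - <<'E'
from h import *
s=np.load('pics/scene0.npy',allow_pickle=True).item();t=np.load('pics/top0.npy',allow_pickle=True).item()
a=cv2.resize(s['image'][240:400,290:490],None,fx=4,fy=4,interpolation=3)[:600]
b=cv2.resize(t['image'][200:325,180:300],None,fx=4,fy=4,interpolation=3)
b2=cv2.resize(t['image'][180:310,310:420],None,fx=4,fy=4,interpolation=3)
a=cv2.convertScaleAbs(a,alpha=1.5,beta=-60)
cv2.imwrite('pics/c1.png',a[:,:,::-1]);cv2.imwrite('pics/c2.png',cv2.convertScaleAbs(b,alpha=1.5,beta=-60)[:,:,::-1])
print(a.shape,b.shape)
hs=cv2.cvtColor(t['image'],cv2.COLOR_RGB2HSV)
def comps(m,z,name):
    n,l,st,c=cv2.connectedComponentsWithStats(m.astype(np.uint8))
    for i in range(1,n):
        if st[i,4]>60:
            cn=cv2.findContours((l==i).astype(np.uint8),0,2)[0][0]
            r=cv2.minAreaRect(cn);print(name,st[i],c[i].round(1),[np.round(q,1) for q in r],ray(t,c[i],z).round(4), [ray(t,p,z)[:2].round(4).tolist() for p in cv2.boxPoints(r)])
roi=np.zeros((480,640),bool);roi[270:325,185:275]=1
comps(roi&(hs[...,2]>190)|roi&((hs[...,0]<20)&(hs[...,1]>20)),.01,'platter')
comps(roi&(hs[...,1]>120)&(hs[...,2]>40),.03,'handle')
comps(roi&(hs[...,2]<45),.03,'head')
roi[:]=0;roi[180:310,310:415]=1
print(t['image'][235,366],t['image'][290,364],t['image'][290,352],t['image'][260,325])
E
```

```text
(600, 800, 3) (500, 480, 3)
platter [ 194  279   72   36 2128] [228.2 296.1] [array([229.3, 296.4]), array([70.7, 34. ]), np.float64(1.4)] [0.3979 0.2261 0.01  ] [[0.347, 0.3363], [0.4551, 0.3344], [0.447, 0.1082], [0.3389, 0.1115]]
handle [194 293  48   8 196] [217.2 296.9] [array([217.5, 297. ]), array([47. ,  4.3]), np.float64(4.8)] [0.3953 0.2585 0.03  ] [[0.3955, 0.3321], [0.409, 0.3311], [0.3949, 0.1832], [0.3814, 0.1843]]
head [241 294  23  12 220] [251.9 299.7] [array([251.9, 299.6]), array([21.9, 10.4]), np.float64(4.4)] [0.3852 0.149  0.03  ] [[0.3723, 0.185], [0.4047, 0.1824], [0.3985, 0.1134], [0.3662, 0.1161]]
[44 47 55] [87 85 89] [105 107 117] [ 96 106 108]
```

View pics/c1.png

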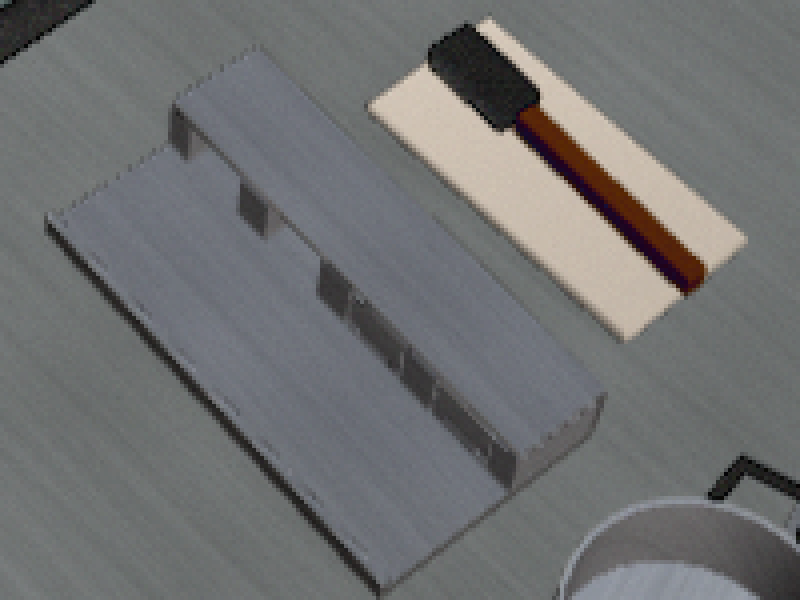

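View pics/c2.png

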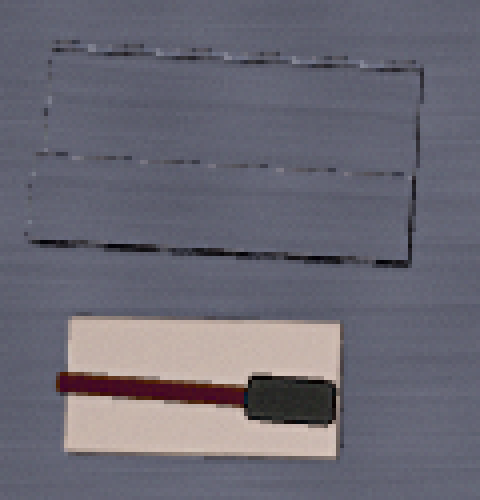

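Scene crop: the two pockets at the +y end (0 and 1, near crop px (370,330) and (465,420)) hold moulds, while pockets 2 and 3 show bare floor. The top crop gives the rack corners: roof rear (28,241)–(410,264), roof front (37,153)–(411,175), lip (52,46)–(422,68).

```bash
python3 - <<'E'
from h import *
s=np.load('pics/scene0.npy',allow_pickle=True).item();t=np.load('pics/top0.npy',allow_pickle=True).item()
f=lambda u,v,z:ray(t,((u+.5)/4-.5+180,(v+.5)/4-.5+200),z)
g=lambda u,v,z:ray(s,((u+.5)/4-.5+290,(v+.5)/4-.5+240),z)
for n,p in dict(rearL=f(28,241,.056),rearR=f(410,264,.056),frL=f(37,153,.056),frR=f(411,175,.056),lipL=f(52,46,.018),lipR=f(422,68,.018),
  s_rearL=g(606,396,.056),s_rearR=g(258,47,.056),s_frL=g(517,452,.056),s_frR=g(175,100,.056)).items(): print(n,p.round(4))
# keys & griddle, top
im=t['image'].astype(int);gray=im.sum(2)/3
roi=np.zeros(gray.shape,bool);roi[280:300,330:397]=1
n,l,st,c=cv2.connectedComponentsWithStats((roi&(gray<95)).astype(np.uint8))
for i in range(1,n):
    if st[i,4]>40: print('key',st[i],ray(t,c[i],.07).round(4))
roi[:]=0;roi[190:280,320:410]=1
n,l,st,c=cv2.connectedComponentsWithStats(cv2.morphologyEx((roi&(gray<58)).astype(np.uint8),cv2.MORPH_OPEN,np.ones((15,15))))
for i in range(1,n): print('gr',st[i],ray(t,c[i],.074).round(4))
E
```

```text
rearL [0.5117 0.3513 0.056 ]
rearR [0.4899 0.0521 0.056 ]
frL [0.5811 0.3448 0.056 ]
frR [0.56   0.0506 0.056 ]
lipL [0.6721 0.34   0.018 ]
lipR [0.6505 0.0419 0.018 ]
s_rearL [0.521  0.3549 0.056 ]
s_rearR [0.4954 0.0554 0.056 ]
s_frL [0.583  0.3452 0.056 ]
s_frR [0.56   0.0505 0.056 ]
key [355 281  18  19 272] [ 0.4103 -0.1996  0.07  ]
key [334 283  15  15 173] [ 0.4119 -0.1297  0.07  ]
key [379 283  15  15 176] [ 0.409  -0.2695  0.07  ]
gr [ 325  196   83   82 5432] [ 0.5768 -0.209   0.074 ]
```

Request:
play_rows(
  steps=[1,0,0,0,-1,1,0,0,0,-1,1,0,0,0,-1,1,0,0,0,-1,1,0,0,0,-1,1,0,0,0,-1,1,0,0,0,-1,1,0,0,0,-1,1,0,0,0,-1,1,0,0,0,-1],
)

```text
time: 1.1
position: [0.2569, -0.5692, 0.222]
tool_rot: [0.756, 0.655, 0.0, -0.001]
ft_force: [-0.2, 0.1, -0.3]
grip_width: 0.0869
grip_force: 0.0
```

```bash
cat >> h.py <<'E'
def go(x,y,z,yaw):
    "totals still to go: twist units first, then shift units along tool axes at the final yaw"
    o=robot.get_obs();M=R.from_quat(o['tool_rot']).as_matrix();w=np.arctan2(M[1,0],M[0,0])
    p=np.array(o['position'])
    d=np.array([x,y,z])-p;c,s=np.cos(yaw),np.sin(yaw)
    tw=-((yaw-w+np.pi)%(2*np.pi)-np.pi)
    print('t',o['time'],'p',p.round(4),'yaw',w.round(4),'F',np.round(o['ft_force'],1),'gw',round(o['grip_width'],4),'gf',round(o['grip_force'],1))
    print('  twist %.2f  tx %.2f ty %.2f tz %.2f'%(tw*10,(c*d[0]+s*d[1])/.03,(s*d[0]-c*d[1])/.03,-d[2]/.03), 'units')
E
python3 - <<'E'
from h import *
go(.45,-.2,.25,1.478); go(.392,.225,.25,1.478)
E
```

```text
t 1.1 p [ 0.2569 -0.5692  0.222 ] yaw 1.428 F [-0.2  0.1 -0.3] gw 0.0869 gf 0.0
  twist -0.50  tx 12.85 ty 5.27 tz -0.93 units
t 1.1 p [ 0.2569 -0.5692  0.222 ] yaw 1.428 F [-0.2  0.1 -0.3] gw 0.0869 gf 0.0
  twist -0.50  tx 26.78 ty 2.03 tz -0.93 units
```

Request:
play_rows(
  steps=[1,0,0,-0.5,-0.5,1,1,0.6,-0.4,0,1,1,0.6,0,0,1,1,0.6,0,0,1,1,0.6,0,0,1,1,0.6,0,0,1,1,0.6,0,0,1,1,0.6,0,0,1,1,0.6,0,0,1,1,0.4,0,0],
)

```text
time: 2.1
position: [0.4394, -0.3147, 0.2492]
tool_rot: [0.74, 0.672, 0.0, -0.0]
ft_force: [0.8, 0.6, 0.5]
grip_width: 0.0872
grip_force: 0.0
```

Request:
play_rows(
  steps=[1,1,0,0,0,1,1,0,0,0,1,1,0,0,0,1,1,0,0,0,1,1,0,0,0,1,1,0,0,0,1,1,0,0,0,1,1,0,0,0,1,1,0,0,0,1,1,0,0,0],
)

```text
time: 3.1
position: [0.4672, -0.0162, 0.2493]
tool_rot: [0.741, 0.672, -0.0, -0.0]
ft_force: [0.1, -0.2, 0.4]
grip_width: 0.0869
grip_force: 0.0
```

```bash
python3 - <<'E'
from h import *
go(.392,.225,.25,1.478)
E
```

```text
t 3.1 p [ 0.4672 -0.0162  0.2493] yaw 1.4737 F [ 0.1 -0.2  0.4] gw 0.0869 gf 0.0
  twist -0.04  tx 7.77 ty -3.24 tz -0.02 units
```

Request:
play_rows(
  steps=[1,1,-0.4,0,0,1,1,-0.4,0,0,1,1,-0.4,0,0,1,1,-0.4,0,0,1,1,-0.4,0,0,1,1,-0.4,0,0,1,1,-0.4,0,0,1,0.75,-0.4,0,0,1,0,0,0,0,1,0,0,0,0],
)

```text
time: 4.1
position: [0.3942, 0.2233, 0.2493]
tool_rot: [0.74, 0.673, -0.0, 0.0]
ft_force: [-0.0, 0.1, -0.5]
grip_width: 0.087
grip_force: 0.0
```

```bash
python3 - <<'E'
from h import *
go(.392,.225,.25,1.478)
c=robot.camera('wrist');save(c,'w1');np.save('pics/w1.npy',c,allow_pickle=True)
Rm=cv2.Rodrigues(np.array(c['rvec'],float))[0];print(-Rm.T@np.array(c['tvec']).ravel(),Rm[2])
E
```

```text
t 4.1 p [0.3942 0.2233 0.2493] yaw 1.4755 F [-0.   0.1 -0.5] gw 0.087 gf 0.0
  twist -0.02  tx 0.05 ty -0.08 tz -0.02 units
[0.40090365 0.29025427 0.41139305] [-0.02464909 -0.24338568 -0.96961633]
```

View pics/w1.png

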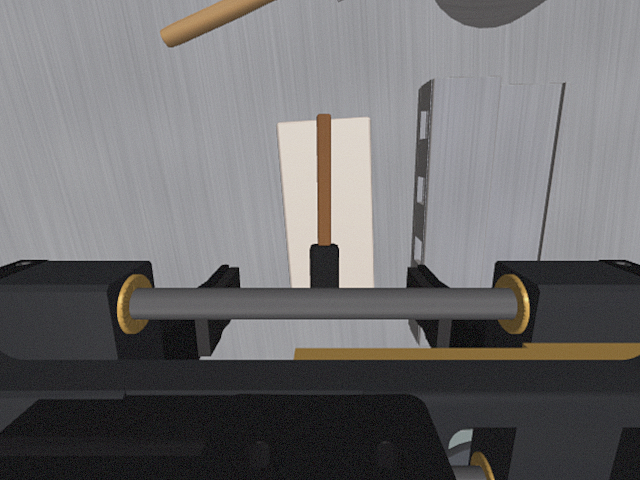

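Wrist view: the brush handle runs from (324,115) at the tip to (324,245), and the back plate's holes show at (423,125), (419,190) and (418,248).

```bash
python3 - <<'E'
from h import *
c=np.load('pics/w1.npy',allow_pickle=True).item();im=c['image']
hs=cv2.cvtColor(im,cv2.COLOR_RGB2HSV);m=np.zeros((480,640),np.uint8);m[105:242,300:345]=((hs[...,1]>100)&(hs[...,2]>40))[105:242,300:345]
ys,xs=np.nonzero(m);print(xs.min(),xs.max(),ys.min(),ys.max())
for v in (125,160,200,235):
    r=xs[ys==v];print(v,r.min(),r.max(),ray(c,(r.min()-.5,v),.03).round(4),ray(c,(r.max()+.5,v),.03).round(4))
print('tip',ray(c,(324,ys.min()-.5),.03).round(4),'tip top edge?')
for n,p,z in (('rearL',(433,79.5),.056),('frL',(500,77),.056),('lipL',(564,82),.018)): print(n,ray(c,p,z).round(4))
g=im[...,1].astype(int)
for v in (100,124,160,190,230,248): print(v,g[v,408:445])
print('col',g[105:270,422])
O=np.array([.5327,.2004])
P=[]
for y in (.108,.036,-.036):
    for dy in (-.015,.015):
        for z in (.017,.045):
            a=-.0726;P.append([O[0]-.03*np.cos(a)-(y+dy)*np.sin(a),O[1]-.03*np.sin(a)+(y+dy)*np.cos(a),z])
print(proj(c,P).round(1).reshape(3,4,2).tolist())
E
```

```text
317 330 114 241
125 317 330 [0.3964 0.3212 0.03  ] [0.4116 0.3197 0.03  ]
160 318 330 [0.3937 0.2839 0.03  ] [0.4083 0.2825 0.03  ]
200 318 330 [0.3893 0.2391 0.03  ] [0.4042 0.2377 0.03  ]
235 318 330 [0.3851 0.1977 0.03  ] [0.4005 0.1962 0.03  ]
tip [0.4056 0.3322 0.03  ] tip top edge?
rearL [0.5155 0.3506 0.056 ]
frL [0.5813 0.3466 0.056 ]
lipL [0.6705 0.3408 0.018 ]
100 [157 155 159 161 155 156 154 153 159 149  97  65  83  79  72  72  73  73
  73  74  70  68 107  81  99 132 154 154 151 152 151 152 156 157 151 154
 157]
124 [154 155 158 159 156 152 153 161 147  92  64  64 124 153 157 154 158 129
 112  92  72 102  84 117 141 153 153 155 154 157 153 157 154 151 159 155
 160]
160 [158 149 154 152 157 154 158 104  65  86  79  68  71  71  70  73  71  79
  69 116  93 112 141 152 154 154 156 156 158 154 153 154 156 158 154 152
 150]
190 [156 153 153 156 156 146  93  63  64 120 152 155 151 158 118 108  81  81
  86  98 134 152 153 153 157 157 152 152 155 152 151 152 157 151 148 150
 153]
230 [154 154 155 162 113  59  79  77  68  71  76  72  68  65  73 108  89 110
 140 156 152 155 156 157 1
[... 382 characters left out ...]
3  72  70  70  72  71  75  73  69  71  72  67  70
  70  70  69  72  74  71  67  69  71  71  72  74  68  69  71  69  68  64
 120 167 164 152 143 148 144 150 142 132 127 132 129 118 120 120 118 117
 117 107 111 113 107 106 104 111 120 103  72  70  67  68  70  74  70  72
  67  70  73  68  68  68  71  70  73  71  72  62  66  70  66  66  65  73
  68  67  69  64  65  69  68  63  63  60  69  80  88  94  94  89  82  96
 105 103  99 108 111  98  97  94 102 111  97  97 103 100  90  69  20  21
  21  22  28]
[[[417.5, 139.7], [424.7, 138.6], [418.7, 111.8], [426.3, 108.5]], [[414.6, 202.3], [421.3, 205.9], [415.8, 176.9], [422.7, 178.7]], [[412.0, 259.7], [418.3, 267.1], [413.1, 236.4], [419.5, 242.3]]]
```

Request:
play_rows(
  steps=[1,0,0,1,0,1,0,0,1,0,1,0,0,1,0,1,0,0,1,0,1,0,0,1,0,1,0,0,1,0,1,0,0,0.8,0,1,0,0,0.65,0,1,0,0,0.4,0,1,0,0,0,0],
)

```text
time: 5.15
position: [0.3944, 0.2219, 0.0125]
tool_rot: [0.741, 0.671, -0.001, -0.001]
ft_force: [-0.4, 0.1, 0.4]
grip_width: 0.0865
grip_force: 0.0
```

Request:
play_rows(
  steps=[-1,0,0,0,0,-1,0,0,0,0,-1,0,0,0,0,-1,0,0,0,0,-1,0,0,0,0,-1,0,0,0,0,-1,0,0,0,0,-1,0,0,0,0,-1,0,0,0,0,-1,0,0,0,0],
  grip_force=45,
)

```text
time: 6.15
position: [0.3945, 0.2233, 0.014]
tool_rot: [0.741, 0.672, 0.0, 0.0]
ft_force: [-0.3, 0.8, -0.5]
grip_width: 0.0159
grip_force: 45.0
```

```bash
python3 - <<'E'
from h import *
go(.3947,.2244,.014,1.4803)
E
```

```text
t 6.15 p [0.3945 0.2233 0.014 ] yaw 1.4739 F [-0.3  0.8 -0.5] gw 0.0159 gf 45.0
  twist -0.06  tx 0.04 ty 0.00 tz 0.00 units
```

Request:
play_rows(
  steps=[-1,0,0,-0.5,0,-1,0,0,-1,0,-1,0,0,-1,0,-1,0,0,-0.5,0,-1,0,0,0,1,-1,0,0,0,1,-1,0,0,0,1,-1,0,0,0,1,-1,0,0,0,1,-1,0,0,0,1],
)

```text
time: 7.15
position: [0.3941, 0.2232, 0.1039]
tool_rot: [0.907, 0.421, -0.0, -0.0]
ft_force: [-0.3, -0.0, -0.9]
grip_width: 0.0158
grip_force: 45.0
```

Request:
play_rows(
  steps=[-1,0,0,0,1,-1,0,0,0,1,-1,0,0,0,1,-1,0,0,0,1,-1,0,0,0,1,-1,0,0,0,1,-1,0,0,0,1,-1,0,0,0,1,-1,0,0,0,1,-1,0,0,0,0.5],
)

```text
time: 8.15
position: [0.3941, 0.2231, 0.1038]
tool_rot: [0.999, -0.04, -0.0, 0.0]
ft_force: [-0.2, -0.4, -0.3]
grip_width: 0.0155
grip_force: 45.0
```

```bash
python3 - <<'E'
from h import *
go(.3768,.3200,.12,-.0726)
E
```

```text
t 8.15 p [0.3941 0.2231 0.1038] yaw -0.0791 F [-0.2 -0.4 -0.3] gw 0.0155 gf 45.0
  twist -0.06  tx -0.81 ty -3.18 tz -0.54 units
```

Request:
play_rows(
  steps=[-1,-0.4,-0.8,0,0,-1,-0.4,-0.8,0,0,-1,0,-0.8,0,0,-1,0,-0.8,0,-0.06,-1,0,0,0.7,0,-1,0,0,0.7,0,-1,0,0,0.7,0,-1,0,0,0.53,0,-1,0,0,0,0,-1,0,0,0,0],
)

```text
time: 9.15
position: [0.3776, 0.3206, 0.025]
tool_rot: [0.999, -0.035, -0.0, 0.0]
ft_force: [0.9, 0.7, -0.9]
grip_width: 0.0158
grip_force: 45.0
```

```bash
python3 - <<'E'
from h import *
go(.3768,.3200,.025,-.0726)
c=robot.camera('wrist');save(c,'w2');np.save('pics/w2.npy',c,allow_pickle=True)
c=robot.camera('scene');save(c,'s2')
E
```

```text
t 9.15 p [0.3776 0.3206 0.025 ] yaw -0.0702 F [ 0.9  0.7 -0.9] gw 0.0158 gf 45.0
  twist 0.02  tx -0.02 ty 0.02 tz -0.00 units
```

View pics/w2.png

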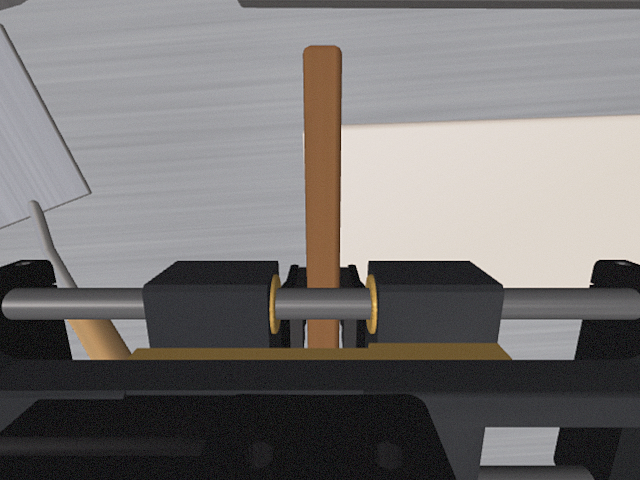

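The wrist view shows the handle pointing straight at the rack, tip at rows 45–50, columns 303–341. The rack's left edge is visible at (240,5).

```bash
python3 - <<'E'
from h import *
c=np.load('pics/w2.npy',allow_pickle=True).item();hs=cv2.cvtColor(c['image'],cv2.COLOR_RGB2HSV)
m=(hs[...,1]>100)&(hs[...,2]>40)
for v in (60,150,240):
    r=np.nonzero(m[v,280:360])[0]+280;a=ray(c,(r.min()-.5,v),.041);b=ray(c,(r.max()+.5,v),.041);print(v,r.min(),r.max(),((a+b)/2).round(4),'w',np.linalg.norm(a-b).round(4))
print('tip',ray(c,(322,np.nonzero(m[:,322])[0].min()-.5),.041).round(4))
print('rack edge end',ray(c,(240,7),.056).round(4))
E
```

```text
60 304 341 [0.4803 0.3145 0.041 ] w 0.0152
150 305 340 [0.4455 0.317  0.041 ] w 0.0154
240 307 339 [0.4059 0.3195 0.041 ] w 0.0151
tip [0.4855 0.3143 0.041 ]
rack edge end [0.4953 0.3421 0.056 ]
```

Request:
play_rows(
  steps=[-1,0.2,0.03,0,0,-1,0.2,0,0,0,-1,0.2,0,0,0,-1,0.2,0,0,0,-1,0.2,0,0,0,-1,0.2,0,0,0,-1,0.2,0,0,0,-1,0.2,0,0,0,-1,0.2,0,0,0,-1,0.2,0,0,0],
  grip_force=60,
)

```text
time: 10.25
position: [0.4314, 0.3142, 0.0245]
tool_rot: [0.999, -0.035, -0.006, 0.002]
ft_force: [-10.5, 1.6, 4.6]
grip_width: 0.0152
grip_force: 60.0
```

```bash
python3 - <<'E'
from h import *
go(.3776+.103*.9974,.3196-.103*.0726,.025,-.0726)
E
```

```text
t 10.25 p [0.4314 0.3142 0.0245] yaw -0.0701 F [-10.5   1.6   4.6] gw 0.0152 gf 60.0
  twist 0.03  tx 1.63 ty -0.05 tz -0.02 units
```

Request:
play_rows(
  steps=[-1,0.2,0,0,0,-1,0.2,0,0,0,-1,0.2,0,0,0,-1,0.2,0,0,0,-1,0.2,0,0,0,-1,0.2,0,0,0,-1,0.2,0,0,0,-1,0.05,0,0,0,-1,0,0,0,0,-1,0,0,0,0],
)

```text
time: 11.25
position: [0.4814, 0.3126, 0.0252]
tool_rot: [0.999, -0.035, 0.0, -0.0]
ft_force: [-0.3, 0.1, -0.7]
grip_width: 0.0153
grip_force: 60.0
```

```bash
python3 - <<'E'
from h import *
go(.4803,.3121,.025,-.0726)
c=robot.camera('scene');save(c,'s3');cv2.imwrite('pics/s3c.png',cv2.resize(c['image'][240:390,290:490],None,fx=4,fy=4,interpolation=3)[:,:,::-1])
E
```

```text
t 11.25 p [0.4814 0.3126 0.0252] yaw -0.0703 F [-0.3  0.1 -0.7] gw 0.0153 gf 60.0
  twist 0.02  tx -0.04 ty 0.02 tz 0.01 units
```

View pics/s3c.png

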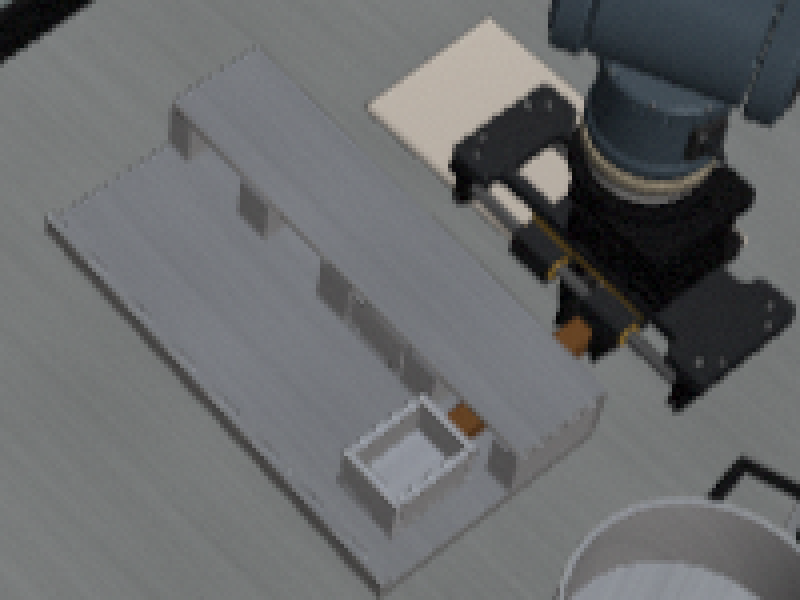

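Mould 0 stands clear of the roof on the ledge (rim around crop px (410,450)), and the handle tip shows at (467,418). Next: retract and move to pocket 1.

Request:
play_rows(
  steps=[-1,-0.6,0,0,0,-1,-0.7,0,0,0,-1,-0.7,0,0,0,-1,-0.7,0,0,0,-1,-0.7,0,0,0,-1,0,0.8,0,0.02,-1,0,0.8,0,0,-1,0,0.8,0,0,-1,0,0,0,0,-1,0,0,0,0],
)

```text
time: 12.3
position: [0.3748, 0.2481, 0.0254]
tool_rot: [0.999, -0.037, 0.001, -0.0]
ft_force: [-0.4, 0.1, -1.7]
grip_width: 0.0157
grip_force: 60.0
```

```bash
python3 - <<'E'
from h import *
go(.3716,.2482,.025,-.0726)
c=robot.camera('wrist');hs=cv2.cvtColor(c['image'],cv2.COLOR_RGB2HSV)
m=(hs[...,1]>100)&(hs[...,2]>40)&(hs[...,0]<20)
for v in (60,150,240):
    r=np.nonzero(m[v,280:360])[0]+280;a=ray(c,(r.min()-.5,v),.041);b=ray(c,(r.max()+.5,v),.041);print(v,r.min(),r.max(),((a+b)/2).round(4),'w',np.linalg.norm(a-b).round(4))
print('tip',ray(c,(322,np.nonzero(m[:,322])[0].min()-.5),.041).round(4))
E
```

```text
t 12.3 p [0.3748 0.2481 0.0254] yaw -0.0734 F [-0.4  0.1 -1.7] gw 0.0157 gf 60.0
  twist -0.01  tx -0.11 ty 0.00 tz 0.01 units
60 304 341 [0.4776 0.2416 0.041 ] w 0.0153
150 305 340 [0.4426 0.2441 0.041 ] w 0.0154
240 306 339 [0.4029 0.2471 0.041 ] w 0.0156
tip [0.4828 0.2414 0.041 ]
```

Request:
play_rows(
  steps=[-1,0.2,0.04,0,0,-1,0.2,0,0,0,-1,0.2,0,0,0,-1,0.2,0,0,0,-1,0.2,0,0,0,-1,0.2,0,0,0,-1,0.2,0,0,0,-1,0.2,0,0,0,-1,0.2,0,0,0,-1,0.2,0,0,0],
)

```text
time: 13.35
position: [0.427, 0.2412, 0.0246]
tool_rot: [0.999, -0.036, -0.007, 0.002]
ft_force: [-10.7, 1.1, 5.4]
grip_width: 0.0153
grip_force: 60.0
```

Request:
play_rows(
  steps=[-1,0.2,0,0,0,-1,0.2,0,0,0,-1,0.2,0,0,0,-1,0.2,0,0,0,-1,0.2,0,0,0,-1,0.2,0,0,0,-1,0.15,0,0,0,-1,0,0,0,0,-1,0,0,0,0,-1,0,0,0,0],
)

```text
time: 14.35
position: [0.4743, 0.2395, 0.0252]
tool_rot: [0.999, -0.036, 0.0, -0.0]
ft_force: [0.3, -0.0, -1.4]
grip_width: 0.0153
grip_force: 60.0
```

```bash
python3 - <<'E'
from h import *
go(.3716,.2482,.12,-.0726)
c=robot.camera('scene');cv2.imwrite('pics/s4c.png',cv2.resize(c['image'][240:390,290:490],None,fx=4,fy=4,interpolation=3)[:,:,::-1])
E
```

```text
t 14.35 p [0.4743 0.2395 0.0252] yaw -0.0722 F [ 0.3 -0.  -1.4] gw 0.0153 gf 60.0
  twist 0.00  tx -3.44 ty -0.04 tz -3.16 units
```

View pics/s4c.png

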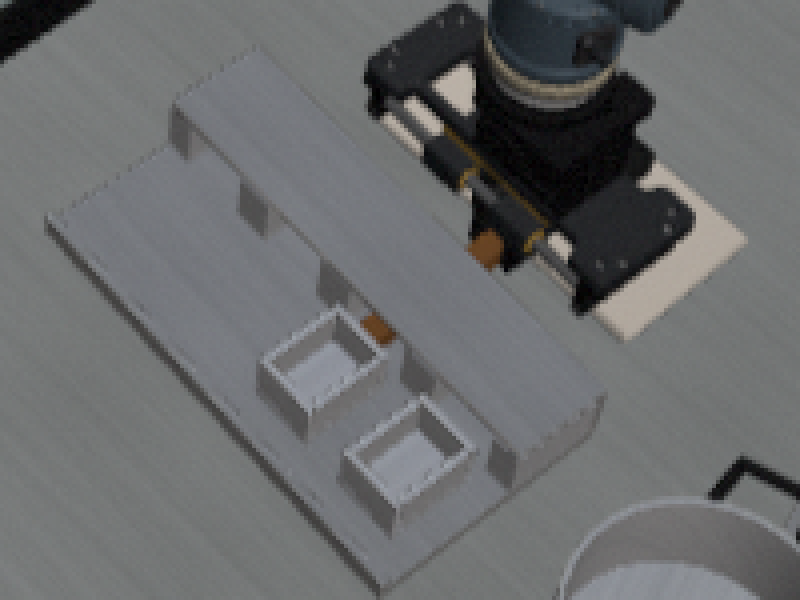

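Both moulds are out on the ledge. Retract, lift, turn back and lay the brush on the platter.

Request:
play_rows(
  steps=[-1,-0.6,0,0,0,-1,-0.7,0,0,0,-1,-0.7,0,0,0,-1,-0.7,0,0,0,-1,-0.8,0,0,0,-1,0,0,-0.8,0,-1,0,0,-0.9,0,-1,0,0,-0.9,0,-1,0,0,0,-0.5,-1,0,0,0,-1],
)

```text
time: 15.4
position: [0.3701, 0.2474, 0.1044]
tool_rot: [0.999, 0.041, 0.002, -0.0]
ft_force: [-0.1, 0.1, -0.9]
grip_width: 0.0155
grip_force: 60.0
```

Request:
play_rows(
  steps=[-1,0,0,0,-1,-1,0,0,0,-1,-1,0,0,0,-1,-1,0,0,0,-1,-1,0,0,0,-1,-1,0,0,0,-1,-1,0,0,0,-1,-1,0,0,0,-1,-1,0,0,0,-1,-1,0,0,0,-1],
)

```text
time: 16.4
position: [0.3694, 0.2471, 0.1033]
tool_rot: [0.857, 0.515, 0.0, 0.0]
ft_force: [0.6, 0.2, -2.0]
grip_width: 0.015
grip_force: 60.0
```

Request:
play_rows(
  steps=[-1,0,0,0,-1,-1,0,0,0,-1,-1,0,0,0,-1,-1,0,0,0,-1,-1,0,0,0,0,-1,0,0,0,0,-1,0,0,0,0,-1,0,0,0,0,-1,0,0,0,0,-1,0,0,0,0],
)

```text
time: 17.4
position: [0.3696, 0.2471, 0.1032]
tool_rot: [0.739, 0.673, -0.0, -0.0]
ft_force: [0.2, -0.1, -1.5]
grip_width: 0.0154
grip_force: 60.0
```

```bash
python3 - <<'E'
from h import *
go(.396,.2233,.0145,1.4803)
E
```

```text
t 17.4 p [0.3696 0.2471 0.1032] yaw 1.4775 F [ 0.2 -0.1 -1.5] gw 0.0154 gf 60.0
  twist -0.03  tx -0.71 ty 0.95 tz 2.96 units
```

Request:
play_rows(
  steps=[-1,-0.35,0.5,0,0,-1,-0.35,0.45,0,0,-1,0,0,0.7,0,-1,0,0,0.7,0,-1,0,0,0.7,0,-1,0,0,0.5,0,-1,0,0,0.2,0,-1,0,0,0.1,0,-1,0,0,0.05,0,-1,0,0,0,0],
)

```text
time: 18.4
position: [0.3963, 0.2237, 0.0151]
tool_rot: [0.739, 0.673, 0.0, 0.0]
ft_force: [0.5, 0.9, -1.0]
grip_width: 0.0153
grip_force: 60.0
```

```bash
python3 - <<'E'
from h import *
go(.396,.2233,.0145,1.4803)
E
```

```text
t 18.4 p [0.3963 0.2237 0.0151] yaw 1.4778 F [ 0.5  0.9 -1. ] gw 0.0153 gf 60.0
  twist -0.02  tx -0.01 ty -0.01 tz 0.02 units
```

Request:
play_rows(
  steps=[-1,0,0,0.03,0,-1,0,0,0,0,0,0,0,0,0,0,0,0,0,0,0,0,0,0,0,0,0,0,0,0,0,0,0,0,0,0,0,0,-0.5,0,0,0,0,-1,0,0,0,0,-1,0],
  grip_force=30,
)

```text
time: 19.4
position: [0.3953, 0.2233, 0.0891]
tool_rot: [0.739, 0.673, -0.001, -0.001]
ft_force: [0.8, 0.7, -0.3]
grip_width: 0.0429
grip_force: 0.0
```

Request:
play_rows(
  steps=[0,0,0,-1,1,0,0,0,-1,1,0,0,0,-1,1,0,0,0,-1,1,0,0,0,-0.5,1,0,0,0,0,1,0,0,0,0,1,0,0,0,0,1,0,0,0,0,1,0,0,0,0,1],
)

```text
time: 20.4
position: [0.3955, 0.2234, 0.2236]
tool_rot: [0.972, 0.235, -0.0, 0.0]
ft_force: [-0.7, -0.3, 0.2]
grip_width: 0.0441
grip_force: 0.0
```

Request:
play_rows(
  steps=[0,0,0,0,1,0,0,0,0,1,0,0,0,0,1,0,0,0,0,1,0,0,0,0,1,0,0,0,0,0.5,0.35,1,0,0,0,0.35,1,0,0,0,0.35,0,0,0,0,0.35,0,0,0,0],
)

```text
time: 21.4
position: [0.4555, 0.2189, 0.2233]
tool_rot: [0.999, -0.036, -0.001, 0.0]
ft_force: [-0.9, -0.7, -0.2]
grip_width: 0.0581
grip_force: 0.0
```

```bash
python3 - <<'E'
from h import *
go(.62,.30,.25,-.0726)
c=robot.camera('wrist');save(c,'w5');np.save('pics/w5.npy',c,allow_pickle=True)
c=robot.camera('top');save(c,'t5');np.save('pics/t5.npy',c,allow_pickle=True)
E
```

```text
t 21.4 p [0.4555 0.2189 0.2233] yaw -0.0729 F [-0.9 -0.7 -0.2] gw 0.0581 gf 0.0
  twist -0.00  tx 5.27 ty -3.09 tz -0.89 units
```

View pics/w5.png

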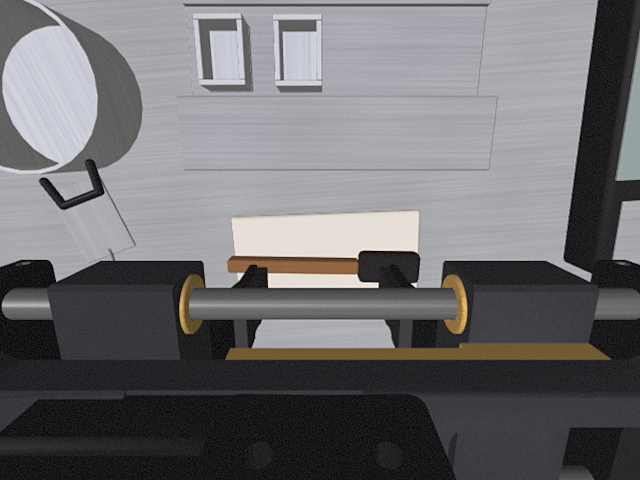

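Wrist view: the brush lies on the platter. Mould rims have corners at (193,15),(243,14),(245,84),(201,86) for mould 0 and (273,15),(322,14),(322,85),(275,87) for mould 1.

```bash
python3 - <<'E'
from h import *
c=np.load('pics/w5.npy',allow_pickle=True).item()
for q in ([(193,15),(243,14),(245,84),(201,86)],[(273,15),(322,14),(322,85),(275,87)]):
    P=np.array([ray(c,p,.048)[:2] for p in q]);print(P.round(4).tolist(),'mid',P.mean(0).round(4),'w',np.linalg.norm(P[0]-P[1]).round(4),np.linalg.norm(P[2]-P[3]).round(4),'l',np.linalg.norm(P[1]-P[2]).round(4),'yaw',np.arctan2(*(P[0]+P[1]-P[2]-P[3])[::-1]).round(3))
print(ray(c,(210,97),.056),ray(c,(290,97),.056))
E
```

```text
[[0.6503, 0.3225], [0.6478, 0.2776], [0.5901, 0.2834], [0.5914, 0.3249]] mid [0.6199 0.3021] w 0.0449 0.0416 l 0.058 yaw -0.071
[[0.6451, 0.2508], [0.6426, 0.2069], [0.5839, 0.2112], [0.5854, 0.2555]] mid [0.6143 0.2311] w 0.044 0.0443 l 0.0589 yaw -0.076
[0.57979309 0.315556   0.056     ] [0.5743928  0.24163479 0.056     ]
```

Request:
play_rows(
  steps=[0.35,1,-0.2,0,0,0.35,1,-0.2,0,0,0.35,1,-0.2,0,0,0.35,1,-0.19,0,0,0.35,1,0,0,0,0.35,0.25,0,1,0,0.35,0,0,1,0,0.35,0,0,1,0,0.35,0,0,1,0,0.35,0,0,0,0],
)

```text
time: 22.5
position: [0.6097, 0.2309, 0.0992]
tool_rot: [0.999, -0.036, -0.006, 0.001]
ft_force: [-0.4, -0.3, -0.1]
grip_width: 0.0589
grip_force: 0.0
```

```bash
python3 - <<'E'
from h import *
go(.6143,.2311,.0165,-.0726)
E
```

```text
t 22.5 p [0.6097 0.2309 0.0992] yaw -0.0718 F [-0.4 -0.3 -0.1] gw 0.0589 gf 0.0
  twist 0.01  tx 0.15 ty -0.02 tz 2.76 units
```

Request:
play_rows(
  steps=[0.35,0,0,0.4,0,0.35,0,0,0.5,0,0.35,0,0,0.6,0,0.35,0,0,0.6,0,0.35,0,0,0.4,0,0.35,0,0,0.25,0,0.35,0,0,0,0,-1,0,0,0,0,-1,0,0,0,0,-1,0,0,0,0],
)

```text
time: 23.5
position: [0.6153, 0.2315, 0.0222]
tool_rot: [0.999, -0.036, 0.001, -0.0]
ft_force: [0.3, -0.0, 0.5]
grip_width: 0.0436
grip_force: 30.0
```

Request:
play_rows(
  steps=[-1,0,0,0,0,-1,0,0,0,0,-1,0,0,0,0,-1,0,0,0,0,-1,0,0,-0.3,0,-1,0,0,-0.6,0,-1,0,0,-0.8,0,-1,0,0,-1,0,-1,0,0,-1,0,-1,0,0,-1,0],
)

```text
time: 24.5
position: [0.6136, 0.2315, 0.1628]
tool_rot: [0.999, -0.036, -0.001, 0.0]
ft_force: [-1.1, -0.7, -2.2]
grip_width: 0.0435
grip_force: 30.0
```

```bash
python3 - <<'E'
from h import *
go(.570,-.170,.16,-.0726)
t=np.load('pics/t5.npy',allow_pickle=True).item()
g=t['image'].astype(int).sum(2)/3
roi=np.zeros(g.shape,np.uint8);roi[190:280,320:410]=(g<58)[190:280,320:410]
m=cv2.morphologyEx(roi,cv2.MORPH_OPEN,np.ones((15,15)));cn=max(cv2.findContours(m,0,2)[0],key=cv2.contourArea)
(x,y),r=cv2.minEnclosingCircle(cn);print(x,y,r,ray(t,(x,y),.074),ray(t,(x+r,y),.074))
E
```

```text
t 24.5 p [0.6136 0.2315 0.1628] yaw -0.0723 F [-1.1 -0.7 -2.2] gw 0.0435 gf 30.0
  twist 0.00  tx -0.48 ty 13.45 tz 0.09 units
365.0 238.3333282470703 44.001365661621094 [ 0.57080478 -0.20778743  0.074     ] [ 0.56911955 -0.34513012  0.074     ]
```

Request:
play_rows(
  steps=[-1,0,0.6,0,0,-1,0,0.8,0,0,-1,0,1,0,0,-1,0,1,0,0,-1,0,1,0,0,-1,0,1,0,0,-1,0,1,0,0,-1,0,1,0,0,-1,0,1,0,0,-1,0,1,0,0],
  grip_force=45,
)

```text
time: 25.5
position: [0.5923, -0.0513, 0.1606]
tool_rot: [0.999, -0.036, -0.002, -0.0]
ft_force: [0.3, 0.1, -1.8]
grip_width: 0.0438
grip_force: 45.0
```

Request:
play_rows(
  steps=[-1,0,1,0,0,-1,0,1,0,0,-1,0,1,0,0,-1,0,1,0,0,-1,0,1,0,0,-1,0,0.8,0,0,-1,0,0.5,0,0,-1,0,0.2,0,0,-1,0,0,0,0,-1,0,0,0,0],
)

```text
time: 26.5
position: [0.5798, -0.243, 0.1618]
tool_rot: [0.999, -0.036, -0.001, -0.001]
ft_force: [-1.3, 0.8, -2.8]
grip_width: 0.0439
grip_force: 45.0
```

```bash
python3 - <<'E'
from h import *
go(.570,-.246,.085,-.0726)
E
```

```text
t 26.5 p [ 0.5798 -0.243   0.1618] yaw -0.0716 F [-1.3  0.8 -2.8] gw 0.0439 gf 45.0
  twist 0.01  tx -0.32 ty 0.12 tz 2.56 units
```

Request:
play_rows(
  steps=[-1,-0.3,0.1,0.4,0,-1,0,0,0.6,0,-1,0,0,0.6,0,-1,0,0,0.4,0,-1,0,0,0.25,0,-1,0,0,0.15,0,-1,0,0,0.05,0,-1,0,0,0.05,0,-1,0,0,0,0,-1,0,0,0,0],
)

```text
time: 27.5
position: [0.5713, -0.2468, 0.0877]
tool_rot: [0.999, -0.036, 0.0, 0.0]
ft_force: [-0.8, 0.5, -1.7]
grip_width: 0.0436
grip_force: 45.0
```

```bash
python3 - <<'E'
from h import *
go(.570,-.246,.085,-.0726)
E
```

```text
t 27.5 p [ 0.5713 -0.2468  0.0877] yaw -0.0723 F [-0.8  0.5 -1.7] gw 0.0436 gf 45.0
  twist 0.00  tx -0.05 ty -0.02 tz 0.09 units
```

Request:
play_rows(
  steps=[-1,0,0,0.05,0,-1,0,0,0.04,0,-1,0,0,0.03,0,-1,0,0,0.02,0,-1,0,0,0,0,-1,0,0,0,0,-1,0,0,0,0,-1,0,0,0,0,-1,0,0,0,0,-1,0,0,0,0],
)

```text
time: 28.5
position: [0.571, -0.2467, 0.0842]
tool_rot: [0.999, -0.036, 0.0, 0.0]
ft_force: [-2.9, 1.5, 4.9]
grip_width: 0.0439
grip_force: 45.0
```

Request:
play_rows(
  steps=[0.3,0,0,-0.02,0,0.3,0,0,0,0,0.3,0,0,0,0,0.3,0,0,0,0,0.35,0,0,-0.3,0,0.35,0,0,-0.6,0,0.35,0,0,-0.8,0,0.35,0,0,-1,0,0.35,0,-0.5,-0.5,0,0.35,0,-1,0,0],
)

```text
time: 29.5
position: [0.5763, -0.2034, 0.1829]
tool_rot: [0.999, -0.038, 0.003, 0.002]
ft_force: [0.9, -0.0, 0.0]
grip_width: 0.0586
grip_force: 0.0
```

Request:
play_rows(
  steps=[0.35,0,-1,0,0,0.35,0,-1,0,0,0.35,0,-1,0,0,0.35,0,-1,0,0,0.35,0,-1,0,0,0.35,0,-1,0,0,0.35,0,-1,0,0,0.35,0,-1,0,0,0.35,0,-1,0,0,0.35,0,-1,0,0],
)

```text
time: 30.5
position: [0.595, 0.0998, 0.1796]
tool_rot: [0.999, -0.036, -0.0, -0.0]
ft_force: [0.1, -0.8, 0.4]
grip_width: 0.0584
grip_force: 0.0
```

Request:
play_rows(
  steps=[0.35,0,-1,0,0,0.35,0,-1,0,0,0.35,0,-1,0,0,0.35,0,-1,0,0,0.35,0,-1,0,0,0.35,0,-0.8,0,0,0.35,0,-0.5,0,0,0.35,0,0,0,0,0.35,0,0,0,0,0.35,0,0,0,0],
)

```text
time: 31.5
position: [0.6093, 0.2848, 0.1796]
tool_rot: [0.999, -0.037, -0.0, 0.0]
ft_force: [0.3, 0.5, 0.1]
grip_width: 0.0589
grip_force: 0.0
```

```bash
python3 - <<'E'
from h import *
go(.6199,.3021,.022,-.0726)
c=robot.camera('top');save(c,'t6');np.save('pics/t6.npy',c,allow_pickle=True)
E
```

```text
t 31.5 p [0.6093 0.2848 0.1796] yaw -0.0733 F [0.3 0.5 0.1] gw 0.0589 gf 0.0
  twist -0.01  tx 0.31 ty -0.60 tz 5.25 units
```

Request:
play_rows(
  steps=[0.35,0.3,-0.6,0,0,0.35,0,0,0.6,0,0.35,0,0,0.9,0,0.35,0,0,1,0,0.35,0,0,0.9,0,0.35,0,0,0.8,0,0.35,0,0,0.6,0,0.35,0,0,0.35,0,0.35,0,0,0.1,0,0.35,0,0,0,0],
)

```text
time: 32.55
position: [0.6202, 0.3028, 0.0223]
tool_rot: [0.999, -0.036, 0.0, -0.0]
ft_force: [-0.2, -0.9, 0.3]
grip_width: 0.0587
grip_force: 0.0
```

Request:
play_rows(
  steps=[0.35,0,0,0,0,-1,0,0,0,0,-1,0,0,0,0,-1,0,0,0,0,-1,0,0,0,0,-1,0,0,0,0,-1,0,0,0,0,-1,0,0,0,0,-1,0,0,0,0,-1,0,0,0,0],
)

```text
time: 33.55
position: [0.6201, 0.3033, 0.0229]
tool_rot: [0.999, -0.036, 0.0, -0.0]
ft_force: [-1.0, -1.0, 6.2]
grip_width: 0.0438
grip_force: 45.0
```

Request:
play_rows(
  steps=[-1,0,0,-0.3,0,-1,0,0,-0.6,0,-1,0,0,-0.8,0,-1,0,0,-1,0,-1,0,0,-1,0,-1,0,0,-0.9,0,-1,0,0,0,0,-1,0,0.5,0,0,-1,0,1,0,0,-1,0,1,0,0],
)

```text
time: 34.55
position: [0.6121, 0.2268, 0.1576]
tool_rot: [0.999, -0.035, -0.003, 0.001]
ft_force: [1.3, 0.1, -2.0]
grip_width: 0.0435
grip_force: 45.0
```

```bash
python3 - <<'E'
from h import *
go(.576,-.172,.0855,-.0726)
E
```

```text
t 34.55 p [0.6121 0.2268 0.1576] yaw -0.0709 F [ 1.3  0.1 -2. ] gw 0.0435 gf 45.0
  twist 0.02  tx -0.24 ty 13.35 tz 2.40 units
```

Request:
play_rows(
  steps=[-1,0,1,0,0,-1,0,1,0,0,-1,0,1,0,0,-1,0,1,0,0,-1,0,1,0,0,-1,0,1,0,0,-1,0,1,0,0,-1,0,1,0,0,-1,0,1,0,0,-1,0,1,0,0],
)

```text
time: 35.55
position: [0.5901, -0.0723, 0.1578]
tool_rot: [0.999, -0.036, -0.003, -0.001]
ft_force: [0.6, 0.6, -1.8]
grip_width: 0.0435
grip_force: 45.0
```

Request:
play_rows(
  steps=[-1,0,1,0,0,-1,0,0.9,0,0,-1,0,0.6,0,0,-1,0,0.4,0,0,-1,0,0.2,0,0,-1,0,0,0,0,-1,0,0,0,0,-1,0,0,0,0,-1,0,0,0,0,-1,0,0,0,0],
)

```text
time: 36.55
position: [0.5862, -0.1628, 0.1603]
tool_rot: [0.999, -0.036, 0.0, -0.0]
ft_force: [0.1, -0.0, -2.8]
grip_width: 0.0437
grip_force: 45.0
```

```bash
python3 - <<'E'
from h import *
go(.576,-.172,.0855,-.0726)
c=robot.camera('wrist');save(c,'w7');np.save('pics/w7.npy',c,allow_pickle=True)
E
```

```text
t 36.55 p [ 0.5862 -0.1628  0.1603] yaw -0.0712 F [ 0.1 -0.  -2.8] gw 0.0437 gf 45.0
  twist 0.01  tx -0.32 ty 0.33 tz 2.49 units
```

View pics/w7.png

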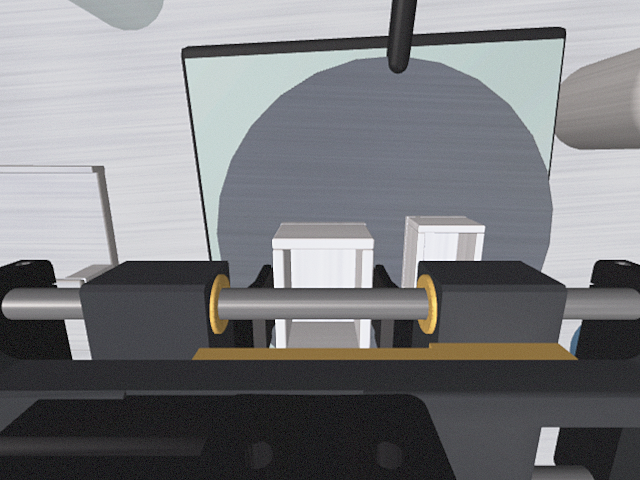

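The wrist view shows mould 1 upright on the griddle (rim edge (410,226)–(483,226)), and mould 0 held level to its left (rim edge (273,239)–(373,239)).

```bash
python3 - <<'E'
from h import *
c=np.load('pics/w7.npy',allow_pickle=True).item()
for p,z in (((410,226),.110),((483,226),.110),((273,239),.186),((373,239),.186)): print(ray(c,p,z).round(4))
print('griddle edges',ray(c,(218,200),.074).round(4),ray(c,(552,208),.074).round(4),ray(c,(385,57),.074).round(4))
go(.576,-.172,.0855,-.0726)
E
```

```text
[ 0.6025 -0.2203  0.11  ]
[ 0.5991 -0.2681  0.11  ]
[ 0.6189 -0.1429  0.186 ]
[ 0.6159 -0.1854  0.186 ]
griddle edges [ 0.6244 -0.0855  0.074 ] [ 0.6003 -0.3368  0.074 ] [ 0.7131 -0.2133  0.074 ]
t 36.6 p [ 0.5862 -0.1629  0.1603] yaw -0.0714 F [ 0.1 -0.1 -2. ] gw 0.0435 gf 45.0
  twist 0.01  tx -0.32 ty 0.33 tz 2.49 units
```

Request:
play_rows(
  steps=[-1,-0.3,0.3,0.4,0,-1,0,0,0.6,0,-1,0,0,0.6,0,-1,0,0,0.35,0,-1,0,0,0.2,0,-1,0,0,0.1,0,-1,0,0,0.1,0,-1,0,0,0.05,0,-1,0,0,0,0,-1,0,0,0,0],
)

```text
time: 37.6
position: [0.5767, -0.1719, 0.0886]
tool_rot: [0.999, -0.036, 0.0, 0.0]
ft_force: [-0.1, -0.2, -1.8]
grip_width: 0.0435
grip_force: 45.0
```

```bash
python3 - <<'E'
from h import *
go(.576,-.171,.0855,-.0726)
E
```

```text
t 37.6 p [ 0.5767 -0.1719  0.0886] yaw -0.0722 F [-0.1 -0.2 -1.8] gw 0.0435 gf 45.0
  twist 0.00  tx -0.02 ty -0.03 tz 0.10 units
```

Request:
play_rows(
  steps=[-1,0,0,0.05,0,-1,0,0,0.04,0,-1,0,0,0.03,0,-1,0,0,0.02,0,-1,0,0,0,0,-1,0,0,0,0,-1,0,0,0,0,-1,0,0,0,0,-1,0,0,0,0,-1,0,0,0,0],
)

```text
time: 38.6
position: [0.5764, -0.1718, 0.0849]
tool_rot: [0.999, -0.036, 0.0, 0.0]
ft_force: [-1.7, 0.7, 6.3]
grip_width: 0.0438
grip_force: 45.0
```

Request:
play_rows(
  steps=[0.22,0,0,-0.02,0,0.22,0,0,0,0,0.22,0,0,0,0,0.22,0,0,0,0,0.22,0,0,-0.3,0,0.22,0,0,-0.6,0,0.22,0,0,-0.8,0,0.22,0,0,-1,0,0,0,0,-0.6,0,-1,0,0,0,0],
)

```text
time: 39.6
position: [0.5785, -0.1728, 0.1872]
tool_rot: [0.999, -0.036, 0.003, 0.002]
ft_force: [1.2, 0.3, 0.0]
grip_width: 0.0439
grip_force: 0.0
```

Request:
play_rows(
  steps=[-1,-1,0,0,0,-1,-1,0,0,0,-1,-1,0,0,0,-1,-1,0,0,0,-1,-1,0,0,0,-1,0,0,0,0,-1,0,0,0,0,-1,0,0,0,0,-1,0,0,0,0,-1,0,0,0,0],
)

```text
time: 40.6
position: [0.4277, -0.1612, 0.1834]
tool_rot: [0.999, -0.036, 0.0, 0.0]
ft_force: [-0.8, -0.5, 0.3]
grip_width: 0.0004
grip_force: 0.0
```

```bash
python3 - <<'E'
from h import *
go(.4103,-.1996,.085,-.0726)
c=robot.camera('scene');save(c,'s8');cv2.imwrite('pics/s8c.png',cv2.resize(c['image'][130:290,170:370],None,fx=4,fy=3.75,interpolation=3)[:,:,::-1])
E
```

```text
t 40.6 p [ 0.4277 -0.1612  0.1834] yaw -0.0716 F [-0.8 -0.5  0.3] gw 0.0004 gf 0.0
  twist 0.01  tx -0.48 ty 1.32 tz 3.28 units
```

View pics/s8c.png

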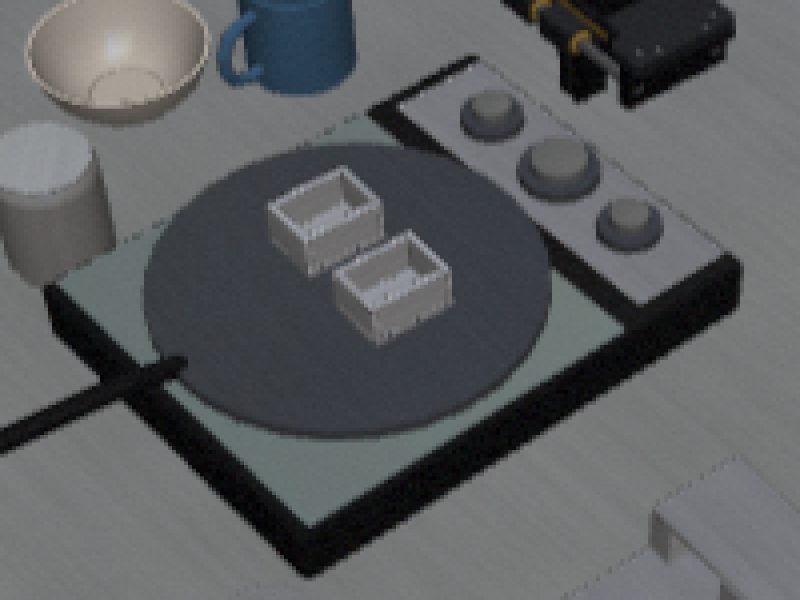

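Both moulds stand upright, side by side on the griddle (crop (325,220) and (393,285)). The keys are clear of the arm, with their tops at (492,106), (558,158) and (630,213).

```bash
python3 - <<'E'
from h import *
s=np.load('pics/scene0.npy',allow_pickle=True).item()
for u,v in ((630,213),(558,158),(492,106)):
    p=(170+(u+.5)/4-.5,130+(v+.5)/3.75-.5)
    print([ray(s,p,z)[:2].round(4).tolist() for z in (.065,.075,.085)])
E
```

```text
[[0.4041, -0.1396], [0.4106, -0.1329], [0.4171, -0.1263]]
[[0.4037, -0.2107], [0.4102, -0.2034], [0.4167, -0.1962]]
[[0.4023, -0.2795], [0.4088, -0.2717], [0.4153, -0.2639]]
```

Request:
play_rows(
  steps=[-1,-0.48,0.6,0,0,-1,0,0.72,0,0,-1,0,0,0.8,0,-1,0,0,0.8,0,-1,0,0,0.8,0,-1,0,0,0.4,0,-1,0,0,0.2,0,-1,0,0,0,0,-1,0,0,0,0,-1,0,0,0,0],
)

```text
time: 41.65
position: [0.4102, -0.1998, 0.0942]
tool_rot: [0.999, -0.036, 0.001, 0.001]
ft_force: [0.2, -0.0, -0.1]
grip_width: 0.0005
grip_force: 0.0
```

Request:
play_rows(
  steps=[-1,0,0,0.06,0,-1,0,0,0.06,0,-1,0,0,0.06,0,-1,0,0,0.06,0,-1,0,0,0.06,0,-1,0,0,0.06,0,-1,0,0,0.03,0,-1,0,0,0,0,-1,0,0,0,0,-1,0,0,0,0],
)

```text
time: 42.65
position: [0.4096, -0.1994, 0.0819]
tool_rot: [0.999, -0.036, -0.0, -0.0]
ft_force: [0.1, 1.1, 1.9]
grip_width: 0.0008
grip_force: 0.8
```

Request:
play_rows(
  steps=[-1,0,0,0.05,0,-1,0,0,0.05,0,-1,0,0,0.05,0,-1,0,0,0.03,0,-1,0,0,0,0,-1,0,0,0,0,-1,0,0,0,0,-1,0,0,0,0,-1,0,0,0,0,-1,0,0,0,0],
)

```text
time: 43.65
position: [0.4096, -0.1994, 0.0765]
tool_rot: [0.999, -0.036, -0.0, -0.0]
ft_force: [-0.8, 0.8, 4.9]
grip_width: 0.0006
grip_force: 2.4
```

Request:
play_rows(
  steps=[-1,0,0,0.04,0,-1,0,0,0.03,0,-1,0,0,0,0,-1,0,0,0,0,-1,0,0,0,0,-1,0,0,0,0,-1,0,0,0,0,-1,0,0,0,0,-1,0,0,0,0,-1,0,0,0,0],
)

```text
time: 44.65
position: [0.4096, -0.1995, 0.0761]
tool_rot: [0.999, -0.036, 0.0, 0.0]
ft_force: [-2.4, 1.3, 22.5]
grip_width: 0.0005
grip_force: 11.3
```

Request:
play_rows(
  steps=[-1,0,0,-0.35,0,-1,0,0,-0.4,0,-1,0,0,0,0,-1,0,-0.7,0,0,-1,-0.09,-0.8,0,0,-1,0,-0.8,0,0,-1,0,0,0,0,-1,0,0,0,0,-1,0,0,0,0,-1,0,0,0,0],
)

```text
time: 45.65
position: [0.4123, -0.1314, 0.0967]
tool_rot: [0.999, -0.037, 0.0, 0.0]
ft_force: [0.5, -0.4, -0.0]
grip_width: 0.0006
grip_force: 0.0
```

Request:
play_rows(
  steps=[-1,0,0,0.1,0,-1,0,0,0.1,0,-1,0,0,0.1,0,-1,0,0,0.1,0,-1,0,0,0.1,0,-1,0,0,0.1,0,-1,0,0,0.05,0,-1,0,0,0,0,-1,0,0,0,0,-1,0,0,0,0],
)

```text
time: 46.65
position: [0.4118, -0.1304, 0.0775]
tool_rot: [0.999, -0.036, 0.0, 0.0]
ft_force: [-1.7, -1.0, 3.6]
grip_width: 0.0001
grip_force: 2.1
```

Request:
play_rows(
  steps=[-1,0,0,0.05,0,-1,0,0,0.04,0,-1,0,0,0.03,0,-1,0,0,0,0,-1,0,0,0,0,-1,0,0,0,0,-1,0,0,0,0,-1,0,0,0,0,-1,0,0,0,0,-1,0,0,0,0],
)

```text
time: 47.65
position: [0.4119, -0.1305, 0.0759]
tool_rot: [0.999, -0.036, 0.001, 0.001]
ft_force: [-4.4, 0.9, 29.8]
grip_width: 0.0007
grip_force: 14.8
```

Request:
play_rows(
  steps=[-1,0,0,-0.4,0,-1,0,0,-0.45,0,-1,0,0,-0.3,0,-1,0.12,0.9,0,0,-1,0.12,0.9,0,0,-1,0,0.95,0,0,-1,0,0.95,0,0,-1,0,0.94,0,0,-1,0,0,0,0,-1,0,0,0,0],
)

```text
time: 48.65
position: [0.4086, -0.2698, 0.1078]
tool_rot: [0.999, -0.037, -0.0, -0.001]
ft_force: [-0.1, 0.1, 1.3]
grip_width: 0.0004
grip_force: 0.0
```

Request:
play_rows(
  steps=[-1,0,0,0.2,0,-1,0,0,0.2,0,-1,0,0,0.2,0,-1,0,0,0.1,0,-1,0,0,0.1,0,-1,0,0,0.1,0,-1,0,0,0.05,0,-1,0,0,0.05,0,-1,0,0,0,0,-1,0,0,0,0],
)

```text
time: 49.65
position: [0.4091, -0.2695, 0.0785]
tool_rot: [0.999, -0.036, 0.0, -0.0]
ft_force: [1.3, 2.7, 3.9]
grip_width: 0.0006
grip_force: 1.8
```

Request:
play_rows(
  steps=[-1,0,0,0.05,0,-1,0,0,0.05,0,-1,0,0,0.03,0,-1,0,0,0,0,-1,0,0,0,0,-1,0,0,0,0,-1,0,0,0,0,-1,0,0,0,0,-1,0,0,0,0,-1,0,0,0,0],
)

```text
time: 50.65
position: [0.4091, -0.2696, 0.0761]
tool_rot: [0.999, -0.036, 0.0, 0.0]
ft_force: [-1.3, 4.5, 19.7]
grip_width: 0.0002
grip_force: 9.9
```

Request:
play_rows(
  steps=[-1,0,0,-0.4,0,-1,0,0,-0.6,0,-1,0,0,-1,0,-1,0,0,-1,0,-1,0,0,-1,0,-1,0,0,-1,0,-1,0,0,-0.6,0,-1,0,0,0,0,-1,0,0,0,0,-1,0,0,0,0],
)

```text
time: 51.65
position: [0.4083, -0.2692, 0.2409]
tool_rot: [0.999, -0.036, -0.001, -0.001]
ft_force: [-0.9, -0.5, -0.3]
grip_width: 0.0005
grip_force: 0.0
```

```bash
python3 - <<'E'
from h import *
c=robot.camera('scene');save(c,'s9');cv2.imwrite('pics/s9c.png',cv2.resize(c['image'][130:420,170:520],None,fx=2.2,fy=2,interpolation=3)[:,:,::-1])
E
```

```text
(no output)
```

View pics/s9c.png

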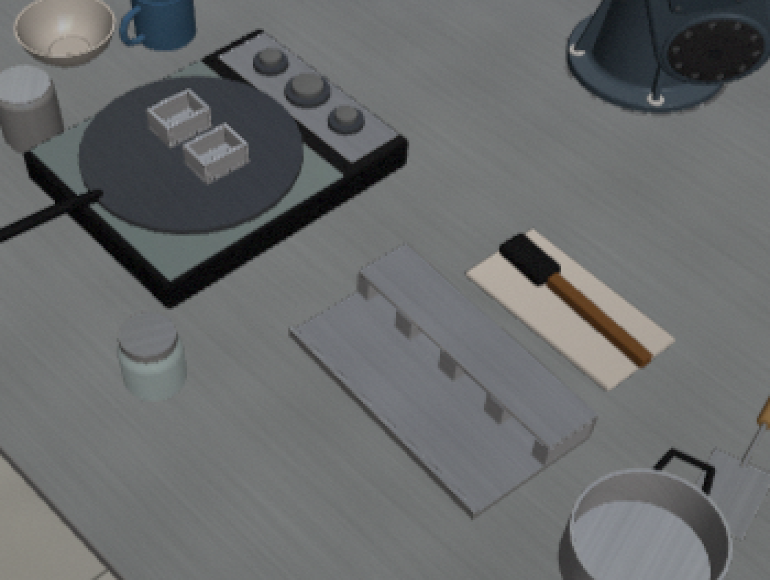

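The rack is empty, both moulds stand on the griddle, the brush lies on the platter and everything else is in place. Handing in.

```bash
python3 -c "
from rig import robot
print(robot.hand_in())"
```

```text
the job is handed in; nothing more can be done
None
```

I've handed in the job: both moulds present (0 and 1) were pushed out with the brush handle and set side by side on the griddle, the keys were pressed fully down in the order middle, left, right, and the brush lies back on the platter; no verdict came back.

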